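# Release the pump cover's hold-down dog with a reversing ratchet

### The job

The ratchet on the pump block's bolt is set to tighten. Flip the direction lever on its head over to the loosening side (the anticlockwise side, seen from above), then swing the ratchet's handle anticlockwise so that it turns the bolt and carries the steel hold-down dog off the round cover until you feel the dog come up against its stop pin. Work gently, never with more than about 25 N on the ratchet, move the dog only with the ratchet, do not tighten it further, leave the other things where they are, and let go at the end.

Things in the scene. Friction and masses are not known exactly. Their poses are not given: they have to be found in the camera images.
- block: Fixed grey pump valve block, 60 mm high. Origin on the table under the upright axis of its bolt; it spans x -70 to 130, y -60 to 140 mm. On top: round steel cover (radius 46, 10 high, centre x 58, y 66 mm), upright stop pin (12 mm thick, top at z 86, centre x -26, y 56 mm), hex bolt at the origin. Positive turns are anticlockwise seen from above.
- ratchet: Ratchet wrench fixed on the bolt, it only turns about the bolt's axis. Origin on the table under that axis; x along the handle outwards, y to its anticlockwise side, z up. Mid-height z 115 mm throughout: steel head radius 28, 22 high; neck to x 55, 30 wide, top z 125; shank to x 102, 13 wide; steel handle x 92 to 197, 22 wide, z 104 to 126. From where it starts it has over 1.9 rad of swing anticlockwise.
- grip (a point): Point on the handle's centre line 135 mm from the bolt's axis, z 115 mm: push or hold here (axes as the ratchet). Free space below, apart from things up to 30 mm high on the table. The free swing takes about 2 N here. 18 teeth: up to 20 degrees of slack before the pawl bites; then it carries bolt and dog, taking about 7 N here. At the stop pin the force rises steeply.
- lever (a joint): Direction lever's angle (rad). Negative (-0.35, as found): tongue leans to the handle's clockwise side, the ratchet drives clockwise (tightens) and slips anticlockwise. Positive (+0.35): leans to the anticlockwise side, drives anticlockwise (loosens). Stops at both; an over-centre spring snaps it from the middle to a side. It may rest at 0.09 or more while the pawl rides on a tooth.
- lever_tip (a point): Point near the outer end of the lever's dark steel tongue, at mid-height (z 138 mm). Tongue 34 long, 8 wide, z 128 to 148 mm, on top of head and neck, pointing towards the handle; x along it outwards. Its upright pivot is on the ratchet's x axis 32.1 mm from the bolt's axis; this point is 32 mm from the pivot, 11 mm off the ratchet's x axis at either side. About 2 N sideways flips it.
- dog: Hold-down dog: flat steel bar from 2 to 70 mm out from the bolt's axis, 18 mm wide, z 72 to 83 mm, fast on the bolt under the ratchet. Origin on the table under the axis, x along the bar outwards. It starts with its nose over the cover, 0.5 to 0.85 rad (to be turned anticlockwise) short of the stop pin.
- dog_nose (a point): Point on the dog's centre line, 62 mm from the bolt's axis, z 78 mm.
- stop (a point): Fixed point on the block where dog_nose lies when the dog rests against its stop pin (the pin's centre stands 15 mm farther anticlockwise).
- socket_a: Loose steel socket, 26 mm wide, 30 mm high, near the block. Leave alone.
- socket_b: Loose steel socket, 22 mm wide, 26 mm high, near the block. Leave alone.
- centring_ring: Loose aluminium ring, 40 mm wide, 9 mm high, near the block. Leave alone.
- screwdriver: Loose screwdriver. Leave alone.
- spanner: Loose spanner. Leave alone.
- wash_bottle: White bottle, 68 mm wide, 170 mm high. Leave alone.
- jar: Amber jar, 60 mm wide, 75 mm high. Leave alone.
- glove_box: Cardboard box 120 x 230 x 70 mm. Leave alone.

How it is judged:
On the way, in this order (a step that is already met when the one before it is completed fails the run):
1. the direction lever is flipped over to the loosening side while the dog is still well short of its pin (value of joint lever above 0.05 rad and horizontal distance between dog_nose and stop above 0.02 m), for 0.2 s.
2. the dog has been swung up to its stop pin with the ratchet (horizontal distance between dog_nose and stop below 0.003 m), for 0.2 s.
At the end, for the whole second after the job is handed in: The dog rests against its stop pin (dog_nose within 3 mm of stop), the lever is still on the loosening side (above 0.05 rad) and the ratchet is at rest and let go (horizontal distance between dog_nose and stop below 0.003 m and value of joint lever above 0.05 rad and angular speed of ratchet below 0.05 rad/s); the robot touches nothing.
It fails at once if more than 25 N on the ratchet or its lever (contact force between any of the fingers, the arm and ratchet above 25 N).
It fails at once if the dog is pushed directly (more than 3 N) and not by the ratchet (contact force between any of the fingers, the arm and dog above 3 N).
It fails at once if the dog is tightened further, almost to the end (nose farther than 54 mm from its stopped place) (horizontal distance between dog_nose and stop above 0.054 m).
It fails at once if another thing on the bench is moved by more than 20 mm (distance of any of socket_a, socket_b, centring_ring, screwdriver, spanner, wash_bottle, jar, glove_box from where it was at the start of the episode above 0.02 m).
It also fails if it takes over 59 s, if anything falls off the work surface, if the arm or the gripper's body presses on something with over 40 N, if the wrist force passes 120 N, or if a joint passes its speed limit or range.

### The arm

A 6-joint arm with a two-finger parallel gripper is mounted at the origin on the work surface. World frame = base frame: x ahead of the robot, y to its left, z up, the work surface at z = 0. Lengths are in m, angles in rad, forces in N, time in s.
With the tool pointing down it reaches from about 0.35 to 0.775 m from the base axis. Payload 7.3 kg.
Tool frame: the origin (TCP) lies between the finger pads; the fingertips stand 8 mm ahead of it and the grasp point (between the pads) lies 11 mm behind it (robot.nose_length is the distance from the TCP to the fingertips, in m); z points along the fingers, y is the line along which they close (so a half turn about z gives the same grasp; the last joint's range is limited). The gripper opens to 92 mm and grips with 3 to 60 N. Pads are 19 mm wide; open, the fingers measure 130 mm over their backs; the gripper's body (75 mm by 190 mm) begins 47 mm behind the grasp point.
Start: joints at [-1.36, 0.342, 1.524, -0, 1.275, -0.146], TCP at [0.183, -0.492, 0.235] pointing down, gripper open.
Joint ranges: [-2.53, 2.53], [-0.77, 2.02], [0.04, 2.7], [-1, 4.14], [0.28, 2.66], [-3.11, 3.11]. Speed limits (rad/s): [2.57, 2.57, 3.14, 3.14, 3.14, 3.14].

### API

Orientations are given as [roll, pitch, yaw] about the fixed x, y, z axes, in that order (R = Rz(yaw) Ry(pitch) Rx(roll)).
In Python, from cell import robot gives the robot as it stands. The module is installed in compiled form; this text tells all that it offers.
- The arm moves only by the shell command python3 -m jog 'ROWS' [FORCE]. ROWS is JSON, a list that holds one entry, the list of rows, each a list of 5 numbers: the gripper's target within -1 to 1 (fully open at 1, half-way at 0, shut at -1), then the shift along the tool's x, y, z in m, then the turn about the tool's z in rad. A call has 1 to 5 rows; each row is the pose to reach, as a shift and turn from the pose commanded when the call began, along the tool's axes at that moment; what a row does not reach only later rows make up. A row lasts 1/12 s, in which the tool goes at most 41.7 mm and 7.16 degrees, less where a joint would pass 70% of its speed; a pose out of reach is approached as far as the arm can. A call with a gripper value outside its range is refused whole. The fingers move at their own pace and stop on an object; FORCE is the grip in N (left out, the last holds). Time passes only in rows, so rows that repeat a pose let the fingers close. It gives the time, the measured TCP pose, the force, the opening and the grip force at its end, in the units of the state.
- robot.observe(): the state, without advancing time (a new reading comes with each control period).
- robot.read_camera(name): name is "side" or "top" or "wrist"; returns the picture (480x640x3 uint8, red, green, blue); there is no depth.
- robot.camera_model(name): a dict with "camera_matrix" (3x3 intrinsics, pixels), "position" and "attitude" of the camera in the world; the wrist camera has in their place "mount" (4x4, takes a point from camera to tool coordinates, whose origin is the TCP and whose axes are the flange's). Camera axes: x right, y down, z forward; pixel columns grow to the right and rows downward; lengths in m; the calibration is good to about 2 mm. A picture is of the moment at which its call begins: read the wrist's pose just before it. camera_model takes no time and is no camera call.
- robot.hand_in(): hands the job in; it is judged then, once.
The state is a dict: "time": time; "qpos": joint angles; "qvel": joint speeds; "joint_efforts": joint torques, N m; "tool_pos": TCP position; "tool_rot": TCP orientation; "contact_force": force on the tool from outside, world axes, zero at the start; "torque": the same for the moment, N m; "opening": finger opening in m; "grip_force": force on a finger pad.
Only numpy, scipy, OpenCV 4.12 (cv2) and the standard library are available. Lean on these libraries where they do the work, as an engineer would, in place of code of your own. Each camera call takes 0.05 s, during which the arm holds its last target. There are 200 camera calls.

## Working session

There is one attempt and no reset: what is moved stays moved. The work goes in short steps, Python scripts to look and compute and a shell command to move; the robot and the scene stay as the last step left them, time stands still between calls to the robot, and variables do not carry over. Pictures are saved under pics/ and viewed, at most 12 in all, crops included, and the job is handed in when it is done.

```bash
mkdir -p pics
python3 - <<'E'
from cell import robot
import cv2
for n in("top","side"):
    cv2.imwrite(f"pics/{n}0.png",robot.read_camera(n)[:,:,::-1])
    print(robot.camera_model(n))
s=robot.observe();print(s["time"],s["tool_pos"],s["tool_rot"],s["contact_force"],robot.camera_model("wrist"))
E
```

```text
{'camera_matrix': array([[453.67941565,   0.        , 316.63222757],
       [  0.        , 453.67941565, 237.1310525 ],
       [  0.        ,   0.        ,   1.        ]]), 'position': array([ 0.31872919, -0.03676133,  1.23237594]), 'attitude': array([-2.9535032 , -0.01186887, -1.54505545])}
{'camera_matrix': array([[446.76934141,   0.        , 317.31875254],
       [  0.        , 446.76934141, 240.59457248],
       [  0.        ,   0.        ,   1.        ]]), 'position': array([-0.15957045,  0.75420693,  0.89962139]), 'attitude': array([-2.20558786, -0.01694328, -2.3905891 ])}
0.1 [ 0.18332245 -0.49159927  0.23412741] [-3.14025872e+00 -1.83282774e-04  3.56850286e-01] [-0.20056886  0.77347007 -0.843194  ] {'camera_matrix': array([[340.30809602,   0.        , 317.72150818],
       [  0.        , 340.30809602, 238.56605965],
       [  0.        ,   0.        ,   1.        ]]), 'mount': array([[ 1.46743816e-03, -9.67908445e-01, -2.51298804e-01,
         6.77165176e-02],
       [ 9.99998323e-01,  1.14491048e-03,  1.42964142e-03,
        -6.29373978e-04],
       [-1.09604736e-03, -2.51300480e-01,  9.67908502e-01,
        -1.50344631e-01],
       [ 0.00000000e+00,  0.00000000e+00,  0.00000000e+00,
         1.00000000e+00]])}
```

View pics/top0.png

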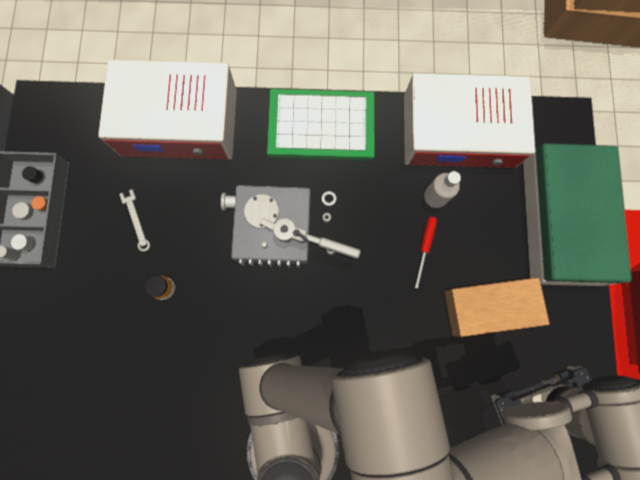

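View pics/side0.png

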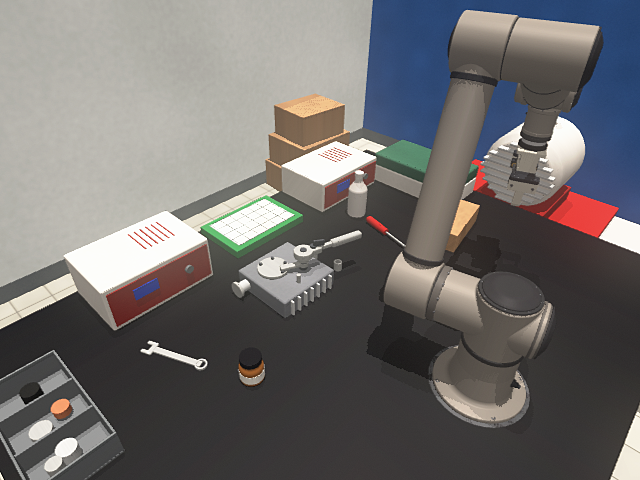

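The top view shows the head at (284,229), the handle's end at (358,254), the cover at (261,209) and the pin at (264,245). World +x points up in the picture and +y points left. Next I cast rays through these pixels.

```bash
cat > h.py <<'E'
from cell import robot
import numpy as np, cv2
from scipy.spatial.transform import Rotation as R
def cam(n):
    m=robot.camera_model(n);K=m["camera_matrix"]
    if n=="wrist":
        s=robot.observe();A=R.from_euler("xyz",s["tool_rot"]).as_matrix();M=m["mount"]
        return K,A@M[:3,:3],A@M[:3,3]+s["tool_pos"]
    return K,R.from_euler("xyz",m["attitude"]).as_matrix(),np.array(m["position"])
def ray(c,px,z):
    K,A,p=c;d=A@np.linalg.solve(K,[*px,1]);return p+d*(z-p[2])/d[2]
E
python3 - <<'E'
from h import *
c=cam("top")
for n,px,z in [("head",(284,229),.135),("hend",(358,254),.115),("cover",(261,209),.07),("pin",(264,245),.086),("ringR",(329,198),.005),("sock",(327,217),.026)]:
    print(n,ray(c,px,z).round(4))
im=cv2.imread("pics/top0.png")[150:300,210:390]
cv2.imwrite("pics/crop0.png",cv2.resize(im,None,fx=4,fy=4,interpolation=cv2.INTER_CUBIC))
E
```

```text
head [0.5461 0.0367 0.135 ]
hend [ 0.4918 -0.1487  0.115 ]
cover [0.6116 0.1037 0.07  ]
pin [0.5129 0.0894 0.086 ]
ringR [ 0.6652 -0.0771  0.005 ]
sock [ 0.6054 -0.072   0.026 ]
```

View pics/crop0.png

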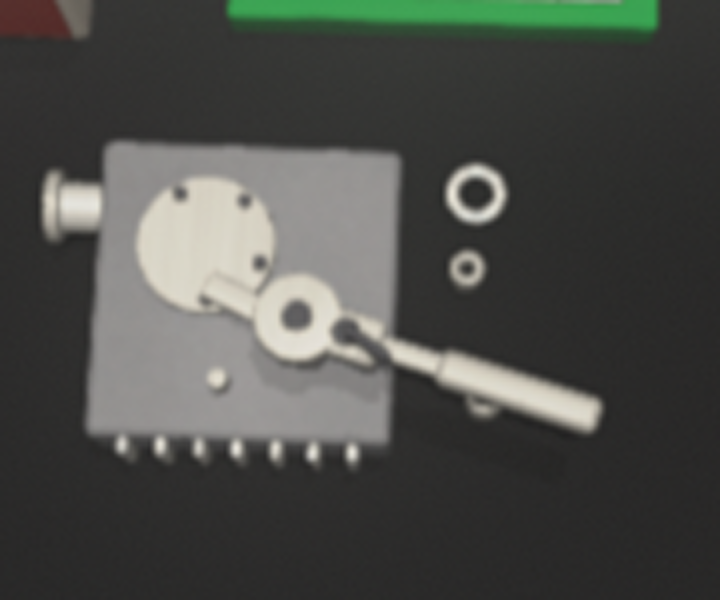

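The tongue runs from its pivot at crop (345,328) to its tip at (388,358), so it leans to the clockwise (lower) side. A socket stands under the handle at crop (483,405). I'll move above the start point for the lever push with the gripper closed.

```bash
python3 -m jog '[[[-1,0.03,-0.0229,0,0],[-1,0.06,-0.0457,0,0],[-1,0.09,-0.0686,0,0],[-1,0.12,-0.0914,0,0],[-1,0.15,-0.1143,0,0]]]' 20; python3 -m jog '[[[-1,0.03,-0.0229,0,0],[-1,0.06,-0.0457,0,0],[-1,0.09,-0.0686,0,0],[-1,0.12,-0.0914,0,0],[-1,0.15,-0.1143,0,0]]]'; python3 -m jog '[[[-1,0.03,-0.0229,0,0],[-1,0.06,-0.0457,0,0],[-1,0.09,-0.0686,0,0],[-1,0.12,-0.0914,0,0],[-1,0.15,-0.1143,0,0]]]';python3 -m jog '[[[-1,0,0,0,0.12],[-1,0,0,0,0.24],[-1,0,0,0,0.36],[-1,0,0,0,0.48],[-1,0,0,0,0.6]]]';python3 -m jog '[[[-1,0,0,0,0.042],[-1,0,0,0,0.042],[-1,0,0,0,0.042]]]'
python3 - <<'E'
from h import *
K,A,p=c=cam("wrist");im=robot.read_camera("wrist")[:,:,::-1].copy()
cv2.imwrite("pics/w1.png",im)
def proj(P): q=K@(A.T@(np.array(P)-p));return (q[:2]/q[2]).round(1)
print("pred head",proj([.546,.037,.135]),"tip",proj([.518,-.0195,.148]),"hend",proj([.4918,-.1487,.115]))
E
```

```text
time: 0.52
tool_pos: [0.2844, -0.3307, 0.2344]
tool_rot: [-3.141, 0.0, 0.356]
contact_force: [0.0, 0.9, -0.5]
opening: 0.0627
grip_force: 0.0
time: 0.93
tool_pos: [0.3851, -0.1711, 0.2346]
tool_rot: [-3.142, 0.0, 0.357]
contact_force: [-0.1, -0.4, 0.4]
opening: 0.0298
grip_force: 0.0
time: 1.35
tool_pos: [0.4858, -0.0115, 0.2345]
tool_rot: [-3.142, 0.0, 0.357]
contact_force: [0.9, -0.5, -0.6]
opening: 0.001
grip_force: 0.0
time: 1.77
tool_pos: [0.4851, -0.0132, 0.2343]
tool_rot: [3.141, 0.001, -0.249]
contact_force: [0.8, 0.3, 0.4]
opening: 0.0004
grip_force: 0.0
time: 2.02
tool_pos: [0.4851, -0.0134, 0.2344]
tool_rot: [3.141, 0.001, -0.283]
contact_force: [0.4, 0.6, 0.3]
opening: 0.0003
grip_force: 0.0
pred head [228.4 182.8] tip [313.6 200.6] hend [481.4 180.9]
```

View pics/w1.png

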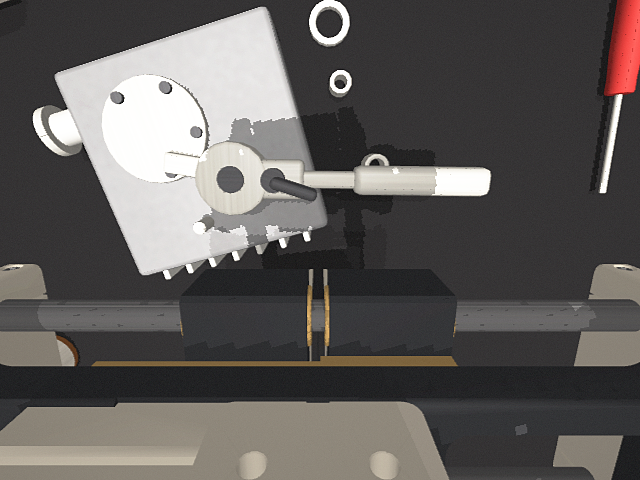

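The wrist view puts the head at (231,179), the tongue tip near (314,194) and the handle's end at (490,181). The handle is parallel to the image rows. The tongue leans downward, to the clockwise side.

Run:
```python
from h import *
c=cam("wrist");s=robot.observe()
ax=ray(c,(231,179),.128);he=ray(c,(490,181),.115);tp=ray(c,(311,191),.148);pv=ray(c,(272,180),.148)
u=he-ax;L=np.hypot(*u[:2]);a=np.arctan2(u[1],u[0]);print(ax,he,tp,L,a)
u=np.array([np.cos(a),np.sin(a)]);v=np.array([-u[1],u[0]])
for q in(tp,pv,s["tool_pos"]):
    d=(q-ax)[:2];print(d@u,d@v)
print("yaw",s["tool_rot"][2],"want",a+np.pi/2)
```

```text
[0.54803693 0.03610362 0.128     ] [ 0.48989449 -0.15521103  0.115     ] [ 0.52499009 -0.01966753  0.148     ] 0.19995459246911282 -1.8658364265584402
0.060062818496764175 -0.0058339552824648545
0.03316540502167679 0.0013645858321943186
0.06568687338279842 -0.045751532120981514
yaw -0.2834223578027222 want -0.2950400997635436
```

```bash
python3 -m jog '[[[-1,0,0,0.03,0],[-1,0,0,0.06,0],[-1,0,0,0.09,0],[-1,0,0,0.093,0],[-1,0,0,0.093,0]]]'; python3 -m jog '[[[-1,0.005,0,0,0],[-1,0.01,0,0,0],[-1,0.014,0,0,0],[-1,0.017,0,0,0],[-1,0.019,0,0,0]]]';python3 -m jog '[[[-1,0.0015,0,0,0],[-1,0.003,0,0,0],[-1,0.0045,0,0,0],[-1,0.006,0,0,0],[-1,0.0075,0,0,0]]]'
```

```text
time: 2.48
tool_pos: [0.4843, -0.0133, 0.1406]
tool_rot: [3.141, 0.004, -0.284]
contact_force: [0.1, -0.4, 0.6]
opening: 0.0002
grip_force: 0.0
time: 2.9
tool_pos: [0.5045, -0.0191, 0.1425]
tool_rot: [-3.142, -0.002, -0.285]
contact_force: [0.3, -0.4, -0.1]
opening: 0.0004
grip_force: 0.0
time: 3.32
tool_pos: [0.5106, -0.021, 0.1416]
tool_rot: [3.141, 0.0, -0.285]
contact_force: [-1.5, -1.0, -0.4]
opening: 0.0008
grip_force: 0.4
```

Contact is light, about 1.5 N. I'll keep pushing.

```bash
python3 -m jog '[[[-1,0.0015,0,0,0],[-1,0.003,0,0,0],[-1,0.0045,0,0,0],[-1,0.006,0,0,0],[-1,0.0075,0,0,0]]]';python3 -m jog '[[[-1,0.0015,0,0,0],[-1,0.003,0,0,0],[-1,0.0045,0,0,0],[-1,0.005,0,0,0],[-1,0.005,0,0,0]]]'
python3 - <<'E'
from h import *
cv2.imwrite("pics/w2.png",robot.read_camera("wrist")[:,:,::-1][60:400])
E
```

```text
time: 3.73
tool_pos: [0.5183, -0.0231, 0.1418]
tool_rot: [-3.142, -0.001, -0.285]
contact_force: [1.0, 0.3, -0.2]
opening: 0.0002
grip_force: 0.0
time: 4.15
tool_pos: [0.5226, -0.0243, 0.1416]
tool_rot: [-3.142, 0.001, -0.285]
contact_force: [-3.5, 1.4, -0.1]
opening: 0.0
grip_force: 1.5
```

View pics/w2.png

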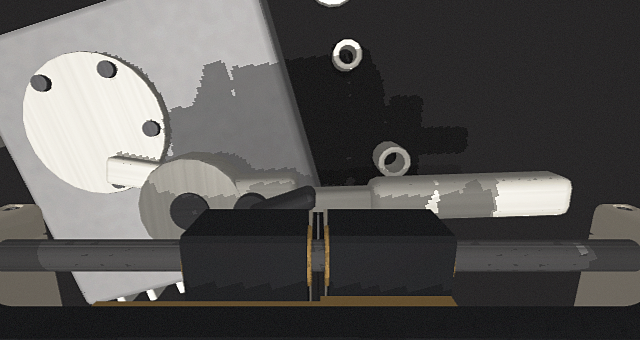

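The tongue now lies on the anticlockwise side (tip at (312,192)), so the lever has flipped. I'll back off, move out to about 138 mm from the bolt on the handle's clockwise side, and lower until the fingertips reach z 0.114. At that height the gripper body stays above the lever.

```bash
python3 -m jog '[[[-1,-0.02,0,0,0],[-1,-0.036,0,0,0],[-1,-0.036,0.03,0,0],[-1,-0.036,0.06,0,0],[-1,-0.036,0.072,0,0]]]'; python3 -m jog '[[[-1,0,0,0.01,0],[-1,0,0,0.02,0],[-1,0,0,0.02,0],[-1,0,0,0.02,0]]]'
python3 - <<'E'
from h import *
c=cam("wrist");s=robot.observe();cv2.imwrite("pics/w3.png",robot.read_camera("wrist")[:,:,::-1][60:400])
a=-1.8658;u=np.array([np.cos(a),np.sin(a)]);v=np.array([-u[1],u[0]]);d=s["tool_pos"][:2]-[.548,.0361];print(d@u,d@v,s["contact_force"])
E
```

```text
time: 4.62
tool_pos: [0.468, -0.0859, 0.1421]
tool_rot: [3.14, -0.003, -0.286]
contact_force: [1.5, 0.4, -0.1]
opening: 0.0006
grip_force: 0.0
time: 4.95
tool_pos: [0.4682, -0.0837, 0.1217]
tool_rot: [3.141, -0.0, -0.285]
contact_force: [-0.2, -0.6, 0.1]
opening: 0.0009
grip_force: 0.0
0.13783159009612866 -0.04149305266928244 [-0.18471344 -0.56248552  0.14667468]
```

View pics/w3.png

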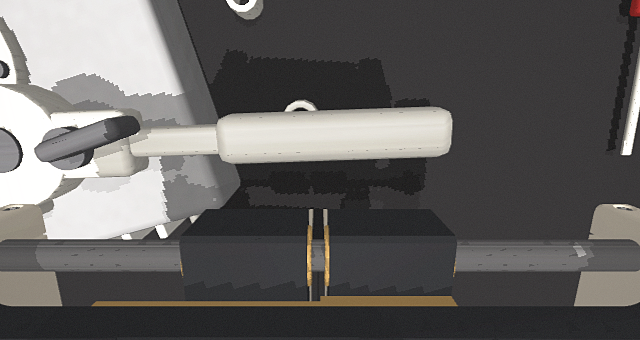

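```bash
python3 -m jog '[[[-1,0.005,0,0,0],[-1,0.01,0,0,0],[-1,0.014,0,0,0],[-1,0.017,0,0,0],[-1,0.019,0,0,0]]]'; for i in 1 ; do python3 -m jog '[[[-1,0.0028,0.0004,0,-0.02],[-1,0.0055,0.0007,0,-0.04],[-1,0.0083,0.001,0,-0.06],[-1,0.0111,0.0012,0,-0.08],[-1,0.0139,0.0014,0,-0.1]]]'; done; python3 -m jog '[[[-1,0.0028,0.0004,0,-0.02],[-1,0.0055,0.0007,0,-0.04],[-1,0.0083,0.001,0,-0.06],[-1,0.0111,0.0012,0,-0.08],[-1,0.0139,0.0014,0,-0.1]]]'
```

```text
time: 5.42
tool_pos: [0.4869, -0.0889, 0.1218]
tool_rot: [3.141, -0.001, -0.285]
contact_force: [0.4, -0.1, 0.4]
opening: 0.0004
grip_force: 0.0
time: 5.83
tool_pos: [0.499, -0.0941, 0.1216]
tool_rot: [3.141, 0.001, -0.183]
contact_force: [-1.5, -0.2, 1.3]
opening: 0.0003
grip_force: 1.0
time: 6.25
tool_pos: [0.5124, -0.0982, 0.1216]
tool_rot: [3.141, 0.001, -0.083]
contact_force: [-3.5, -3.1, 1.3]
opening: 0.0004
grip_force: 2.0
```

```bash
python3 -m jog '[[[-1,0.0028,0.0004,0,-0.02],[-1,0.0055,0.0007,0,-0.04],[-1,0.0083,0.001,0,-0.06],[-1,0.0111,0.0012,0,-0.08],[-1,0.0139,0.0014,0,-0.1]]]'; python3 -m jog '[[[-1,0.0028,0.0004,0,-0.02],[-1,0.0055,0.0007,0,-0.04],[-1,0.0083,0.001,0,-0.06],[-1,0.0111,0.0012,0,-0.08],[-1,0.0139,0.0014,0,-0.1]]]'; python3 -m jog '[[[-1,0.0028,0.0004,0,-0.02],[-1,0.0055,0.0007,0,-0.04],[-1,0.0083,0.001,0,-0.06],[-1,0.0111,0.0012,0,-0.08],[-1,0.0139,0.0014,0,-0.1]]]'
```

```text
time: 6.67
tool_pos: [0.5255, -0.1011, 0.1216]
tool_rot: [3.141, 0.002, 0.017]
contact_force: [-6.8, -3.8, 2.5]
opening: 0.001
grip_force: 3.3
time: 7.08
tool_pos: [0.5395, -0.1026, 0.1216]
tool_rot: [3.141, 0.002, 0.117]
contact_force: [-6.0, -5.2, 2.2]
opening: 0.0008
grip_force: 3.4
time: 7.5
tool_pos: [0.5537, -0.1027, 0.1216]
tool_rot: [3.14, 0.002, 0.217]
contact_force: [-5.0, -6.9, 1.5]
opening: 0.0007
grip_force: 3.4
```

The pawl has bitten and the push is steady at about 8 N. I'll go on in smaller steps and check the dog's angle from above.

```bash
python3 -m jog '[[[-1,0.0014,0.0003,0,-0.01],[-1,0.0028,0.0006,0,-0.02],[-1,0.0042,0.0009,0,-0.03],[-1,0.0055,0.0011,0,-0.04],[-1,0.0069,0.0013,0,-0.05]]]'; python3 -m jog '[[[-1,0.0014,0.0003,0,-0.01],[-1,0.0028,0.0006,0,-0.02],[-1,0.0042,0.0009,0,-0.03],[-1,0.0055,0.0011,0,-0.04],[-1,0.0069,0.0013,0,-0.05]]]'
python3 - <<'E'
from h import *
im=robot.read_camera("top")[150:300,210:390,::-1];jm=robot.read_camera("side")[215:315,230:370,::-1]
o=np.hstack([cv2.resize(im,(480,400),interpolation=2),cv2.resize(jm,(320,400),interpolation=2)])
cv2.imwrite("pics/t4.png",o)
E
```

```text
time: 7.92
tool_pos: [0.5606, -0.1023, 0.1216]
tool_rot: [3.141, 0.002, 0.266]
contact_force: [-5.8, -4.4, 1.1]
opening: 0.0003
grip_force: 3.3
time: 8.33
tool_pos: [0.5676, -0.1015, 0.1216]
tool_rot: [3.141, 0.002, 0.316]
contact_force: [-5.4, -4.7, 2.5]
opening: -0.0001
grip_force: 3.2
```

View pics/t4.png

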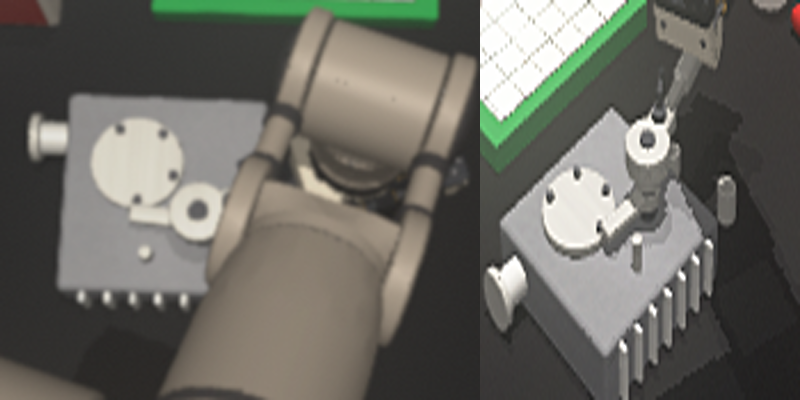

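From above, the dog now points almost straight left (nose at about (135,214), axis at (198,211)). The pin is at (145,252), roughly 0.1 to 0.25 rad ahead. I'll take fine steps and watch the force.

```bash
python3 -m jog '[[[-1,0.0014,0.0003,0,-0.01],[-1,0.0028,0.0006,0,-0.02],[-1,0.0042,0.0009,0,-0.03],[-1,0.0055,0.0011,0,-0.04],[-1,0.0069,0.0013,0,-0.05]]]'; python3 -m jog '[[[-1,0.0007,0.0001,0,-0.005],[-1,0.0014,0.0002,0,-0.01],[-1,0.0021,0.0003,0,-0.015],[-1,0.0028,0.0004,0,-0.02],[-1,0.0035,0.0005,0,-0.025]]]'
```

```text
time: 8.85
tool_pos: [0.5745, -0.1003, 0.1216]
tool_rot: [-3.141, 0.002, 0.366]
contact_force: [-4.6, -4.3, 2.4]
opening: 0.0002
grip_force: 3.2
time: 9.27
tool_pos: [0.578, -0.0996, 0.1216]
tool_rot: [-3.142, 0.002, 0.391]
contact_force: [-5.1, -2.5, 2.3]
opening: 0.0007
grip_force: 3.1
```

```bash
python3 -m jog '[[[-1,0.0007,0.0001,0,-0.005],[-1,0.0014,0.0002,0,-0.01],[-1,0.0021,0.0003,0,-0.015],[-1,0.0028,0.0004,0,-0.02],[-1,0.0035,0.0005,0,-0.025]]]'; python3 -m jog '[[[-1,0.0007,0.0001,0,-0.005],[-1,0.0014,0.0002,0,-0.01],[-1,0.0021,0.0003,0,-0.015],[-1,0.0028,0.0004,0,-0.02],[-1,0.0035,0.0005,0,-0.025]]]'
```

```text
time: 9.68
tool_pos: [0.5814, -0.0988, 0.1216]
tool_rot: [3.142, 0.002, 0.416]
contact_force: [-5.1, -3.9, 1.4]
opening: 0.0005
grip_force: 3.1
time: 10.1
tool_pos: [0.5849, -0.0979, 0.1216]
tool_rot: [3.141, 0.002, 0.441]
contact_force: [-5.1, -3.1, 2.1]
opening: 0.0003
grip_force: 3.1
```

```bash
python3 -m jog '[[[-1,0.0007,0.0001,0,-0.005],[-1,0.0014,0.0002,0,-0.01],[-1,0.0021,0.0003,0,-0.015]]]'
```

```text
time: 10.35
tool_pos: [0.5869, -0.0973, 0.1216]
tool_rot: [3.141, 0.002, 0.456]
contact_force: [-5.1, -3.8, 2.0]
opening: 0.0005
grip_force: 3.1
```

```bash
python3 -m jog '[[[-1,0.0007,0.0001,0,-0.005],[-1,0.0014,0.0002,0,-0.01],[-1,0.0021,0.0003,0,-0.015]]]'; python3 -m jog '[[[-1,0.0007,0.0001,0,-0.005],[-1,0.0014,0.0002,0,-0.01],[-1,0.0021,0.0003,0,-0.015]]]'
```

```text
time: 10.6
tool_pos: [0.5889, -0.0967, 0.1216]
tool_rot: [3.141, 0.002, 0.471]
contact_force: [-4.4, -4.2, 1.5]
opening: 0.0008
grip_force: 3.1
time: 10.85
tool_pos: [0.591, -0.096, 0.1217]
tool_rot: [3.141, 0.002, 0.486]
contact_force: [-4.7, -4.1, 1.7]
opening: 0.0004
grip_force: 3.1
```

```bash
python3 -m jog '[[[-1,0.0007,0.0001,0,-0.005],[-1,0.0014,0.0002,0,-0.01],[-1,0.0021,0.0003,0,-0.015]]]'
python3 - <<'E'
from h import *
im=robot.read_camera("top")[150:300,210:390,::-1];jm=robot.read_camera("side")[215:315,230:370,::-1]
o=np.hstack([cv2.resize(im,(480,400),interpolation=2),cv2.resize(jm,(320,400),interpolation=2)])
cv2.imwrite("pics/t5.png",o)
E
```

```text
time: 11.1
tool_pos: [0.593, -0.0954, 0.1216]
tool_rot: [3.141, 0.002, 0.501]
contact_force: [-5.5, -5.4, 1.4]
opening: 0.0008
grip_force: 3.2
```

View pics/t5.png

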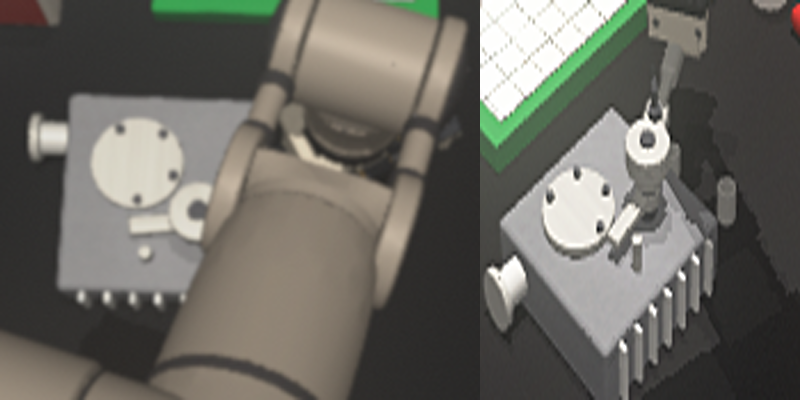

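The dog's lower edge (y≈233) is still roughly 10 mm from the pin (top at (145,253)). I'll continue gently.

```bash
python3 -m jog '[[[-1,0.0007,0.0001,0,-0.005],[-1,0.0014,0.0002,0,-0.01],[-1,0.0021,0.0003,0,-0.015],[-1,0.0028,0.0004,0,-0.02],[-1,0.0035,0.0005,0,-0.025]]]'; python3 -m jog '[[[-1,0.0007,0.0001,0,-0.005],[-1,0.0014,0.0002,0,-0.01],[-1,0.0021,0.0003,0,-0.015],[-1,0.0028,0.0004,0,-0.02],[-1,0.0035,0.0005,0,-0.025]]]'
```

```text
time: 11.62
tool_pos: [0.5964, -0.0942, 0.1216]
tool_rot: [3.141, 0.002, 0.526]
contact_force: [-4.7, -4.1, 2.0]
opening: 0.0004
grip_force: 3.1
time: 12.03
tool_pos: [0.5997, -0.0929, 0.1217]
tool_rot: [3.141, 0.002, 0.551]
contact_force: [-4.6, -3.6, 1.3]
opening: 0.0009
grip_force: 3.2
```

```bash
python3 -m jog '[[[-1,0.0007,0.0001,0,-0.005],[-1,0.0014,0.0002,0,-0.01],[-1,0.0021,0.0003,0,-0.015]]]'
```

```text
time: 12.28
tool_pos: [0.6016, -0.0921, 0.1216]
tool_rot: [3.141, 0.002, 0.566]
contact_force: [-5.7, -5.0, 1.8]
opening: 0.0004
grip_force: 3.2
```

```bash
python3 -m jog '[[[-1,0.0007,0.0001,0,-0.005],[-1,0.0014,0.0002,0,-0.01],[-1,0.0021,0.0003,0,-0.015]]]'
```

```text
time: 12.53
tool_pos: [0.6036, -0.0912, 0.1216]
tool_rot: [3.141, 0.002, 0.581]
contact_force: [-4.0, -4.8, 0.5]
opening: 0.0004
grip_force: 3.2
```

```bash
python3 -m jog '[[[-1,0.0007,0.0001,0,-0.005],[-1,0.0014,0.0002,0,-0.01],[-1,0.0021,0.0003,0,-0.015]]]'
```

```text
time: 12.78
tool_pos: [0.6055, -0.0904, 0.1216]
tool_rot: [3.141, 0.002, 0.596]
contact_force: [-4.6, -4.9, 1.2]
opening: 0.0004
grip_force: 3.2
```

```bash
python3 -m jog '[[[-1,0.0007,0.0001,0,-0.005],[-1,0.0014,0.0002,0,-0.01],[-1,0.0021,0.0003,0,-0.015]]]'
```

```text
time: 13.03
tool_pos: [0.6075, -0.0895, 0.1217]
tool_rot: [3.141, 0.002, 0.611]
contact_force: [-4.2, -5.4, 1.1]
opening: 0.0001
grip_force: 3.2
```

```bash
python3 -m jog '[[[-1,0.0007,0.0001,0,-0.005],[-1,0.0014,0.0002,0,-0.01],[-1,0.0021,0.0003,0,-0.015]]]'
```

```text
time: 13.28
tool_pos: [0.6094, -0.0886, 0.1217]
tool_rot: [3.141, 0.002, 0.626]
contact_force: [-4.1, -4.0, 1.7]
opening: 0.0003
grip_force: 3.2
```

```bash
python3 -m jog '[[[-1,0.0007,0.0001,0,-0.005],[-1,0.0014,0.0002,0,-0.01],[-1,0.0014,0.0002,0,-0.01]]]'|grep force
```

```text
contact_force: [-3.5, -4.7, 0.8]
grip_force: 2.9
```

```bash
python3 -m jog '[[[-1,0.0007,0.0001,0,-0.005],[-1,0.0014,0.0002,0,-0.01],[-1,0.0014,0.0002,0,-0.01]]]'|grep force
```

```text
contact_force: [-3.7, -5.2, 0.6]
grip_force: 2.9
```

```bash
python3 -m jog '[[[-1,0.0007,0.0001,0,-0.005],[-1,0.0014,0.0002,0,-0.01],[-1,0.0014,0.0002,0,-0.01]]]'|grep force
python3 - <<'E'
from h import *
im=robot.read_camera("top")[195:265,225:309,::-1];jm=robot.read_camera("side")[245:295,270:312,::-1]
o=np.hstack([cv2.resize(im,(480,400),interpolation=2),cv2.resize(jm,(320,400),interpolation=2)])
cv2.imwrite("pics/t6.png",o)
E
```

```text
contact_force: [-3.5, -5.1, 1.0]
grip_force: 2.9
```

View pics/t6.png

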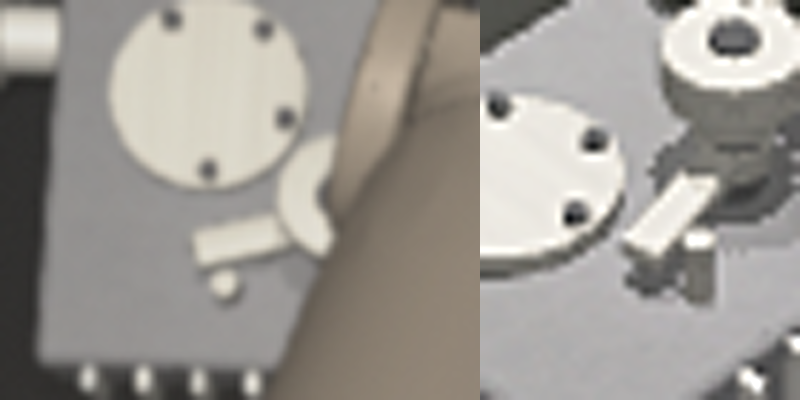

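The dog's edge is now a millimetre or two from the pin (pin at (224,284), dog edge at y≈263 in the left panel). I'll keep going until the force rises.

```bash
python3 -m jog '[[[-1,0.0007,0.0001,0,-0.005],[-1,0.0014,0.0002,0,-0.01],[-1,0.0014,0.0002,0,-0.01]]]'|grep force
```

```text
contact_force: [-3.4, -5.1, 1.2]
grip_force: 2.9
```

```bash
python3 -m jog '[[[-1,0.0007,0.0001,0,-0.005],[-1,0.0014,0.0002,0,-0.01],[-1,0.0014,0.0002,0,-0.01]]]'|grep force
```

```text
contact_force: [-3.8, -5.9, 1.2]
grip_force: 2.9
```

```bash
python3 -m jog '[[[-1,0.0007,0.0001,0,-0.005],[-1,0.0007,0.0001,0,-0.005]]]'|grep force
```

```text
contact_force: [-3.8, -4.5, 0.7]
grip_force: 2.9
```

```bash
python3 -m jog '[[[-1,0.0007,0.0001,0,-0.005],[-1,0.0007,0.0001,0,-0.005]]]'|grep force
```

```text
contact_force: [-3.1, -5.5, 1.5]
grip_force: 3.0
```

```bash
python3 -m jog '[[[-1,0.0007,0.0001,0,-0.005],[-1,0.0014,0.0002,0,-0.01],[-1,0.0014,0.0002,0,-0.01]]]'|grep force
```

```text
contact_force: [-2.9, -5.4, 1.3]
grip_force: 2.9
```

```bash
python3 -m jog '[[[-1,0.0007,0.0001,0,-0.005],[-1,0.0007,0.0001,0,-0.005]]]'|grep force
```

```text
contact_force: [-3.8, -5.4, 0.4]
grip_force: 3.0
```

```bash
python3 -m jog '[[[-1,0.0007,0.0001,0,-0.005],[-1,0.0007,0.0001,0,-0.005]]]'|grep force
```

```text
contact_force: [-2.9, -4.7, 0.3]
grip_force: 3.0
```

```bash
python3 -m jog '[[[-1,0.0007,0.0001,0,-0.005],[-1,0.0007,0.0001,0,-0.005]]]'
```

```text
time: 15.72
tool_pos: [0.62, -0.0827, 0.1217]
tool_rot: [3.141, 0.001, 0.711]
contact_force: [-2.9, -4.6, 1.0]
opening: 0.0003
grip_force: 3.0
```

```bash
python3 -m jog '[[[-1,0.0007,0.0001,0,-0.005],[-1,0.0014,0.0002,0,-0.01],[-1,0.0014,0.0002,0,-0.01]]]'|grep force
```

```text
contact_force: [-3.8, -4.8, 0.6]
grip_force: 3.0
```

```bash
python3 -m jog '[[[-1,0.0007,0.0001,0,-0.005],[-1,0.0014,0.0002,0,-0.01],[-1,0.0014,0.0002,0,-0.01]]]'|grep force
```

```text
contact_force: [-3.6, -5.3, 0.8]
grip_force: 3.2
```

```bash
python3 -m jog '[[[-1,0.0007,0.0001,0,-0.005],[-1,0.0014,0.0002,0,-0.01],[-1,0.0014,0.0002,0,-0.01]]]'|grep force
python3 - <<'E'
from h import *
im=robot.read_camera("top")[195:265,225:309,::-1];jm=robot.read_camera("side")[245:295,270:312,::-1]
o=np.hstack([cv2.resize(im,(480,400),interpolation=2),cv2.resize(jm,(320,400),interpolation=2)])
cv2.imwrite("pics/t7.png",o)
E
```

```text
contact_force: [-4.6, -5.6, 0.7]
grip_force: 3.4
```

View pics/t7.png

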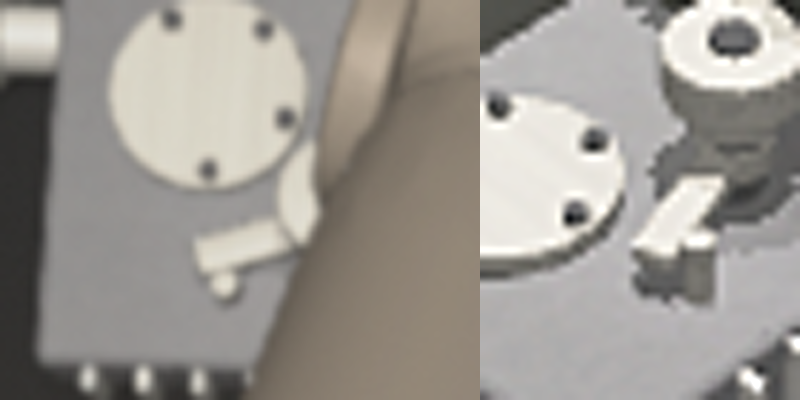

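The dog now touches the pin in both views ((222,272) in the left panel), and the force is starting to rise. I'll press a little more to confirm the stop.

```bash
python3 -m jog '[[[-1,0.0007,0.0001,0,-0.005],[-1,0.0007,0.0001,0,-0.005]]]'|grep force
```

```text
contact_force: [-4.7, -6.8, 1.0]
grip_force: 3.6
```

```bash
python3 -m jog '[[[-1,0.0007,0.0001,0,-0.005],[-1,0.0007,0.0001,0,-0.005]]]'|grep force
```

```text
contact_force: [-4.5, -5.1, 1.4]
grip_force: 3.8
```

```bash
python3 -m jog '[[[-1,0.0007,0.0001,0,-0.005],[-1,0.0007,0.0001,0,-0.005]]]'|grep -v rot
```

```text
time: 17.07
tool_pos: [0.625, -0.0796, 0.1216]
contact_force: [-4.0, -7.0, 1.8]
opening: 0.0003
grip_force: 3.9
```

```bash
python3 -m jog '[[[-1,0.0007,0.0001,0,-0.005],[-1,0.0007,0.0001,0,-0.005],[-1,0.0007,0.0001,0,-0.005]]]'|grep -v rot
```

```text
time: 17.32
tool_pos: [0.6256, -0.0792, 0.1217]
contact_force: [-4.6, -7.4, 0.4]
opening: 0.0001
grip_force: 4.0
```

```bash
python3 -m jog '[[[-1,0.0007,0.0001,0,-0.005],[-1,0.0007,0.0001,0,-0.005],[-1,0.0007,0.0001,0,-0.005]]]'|grep -v rot
```

```text
time: 17.57
tool_pos: [0.6261, -0.0789, 0.1216]
contact_force: [-5.3, -6.7, 1.8]
opening: 0.0005
grip_force: 4.2
```

```bash
python3 -m jog '[[[-1,0.0007,0.0001,0,-0.005],[-1,0.0007,0.0001,0,-0.005],[-1,0.0007,0.0001,0,-0.005]]]'|grep -v rot
```

```text
time: 17.82
tool_pos: [0.6266, -0.0785, 0.1216]
contact_force: [-5.2, -7.4, 2.3]
opening: 0.0002
grip_force: 4.3
```

Run:
```python
from h import *
c=cam("top");im=robot.read_camera("top")[195:265,225:309,::-1]
f=lambda x,y,z:ray(c,(225+x/5.714,195+y/5.714),z)[:2]
pin=f(224,284,.086);n=f(200,257,.083);ax=np.array([.548,.0361]);cv=f(208,92,.07)
for q in(pin,n,cv):
    d=q-ax;print(q,np.hypot(*d),np.degrees(np.arctan2(d[1],d[0])))
cv2.imwrite("pics/t8.png",cv2.resize(im,(720,600),interpolation=2))
```

```text
[0.51373442 0.08895904] 0.06299371941353597 122.95310205131648
[0.52626653 0.10065678] 0.0681169668438388 108.60614930393433
[0.60595025 0.10232204] 0.08799767402018879 48.81115349096586
```

View pics/t8.png

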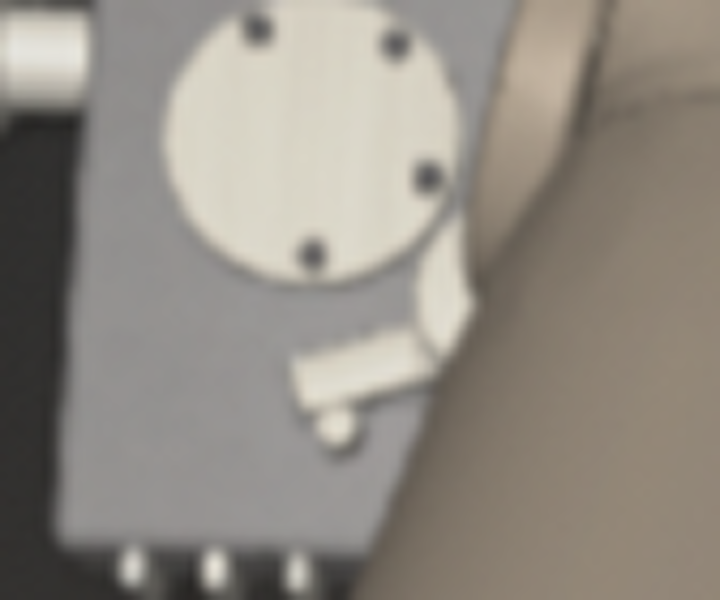

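In this view the dog's edge rests on the pin, and the measured angle between nose and pin is about 14°, which matches contact. I'll press a little further to confirm by force.

```bash
python3 -m jog '[[[-1,0.0007,0.0001,0,-0.005],[-1,0.0014,0.0002,0,-0.01],[-1,0.0014,0.0002,0,-0.01]]]'|grep -v rot
```

```text
time: 18.12
tool_pos: [0.6277, -0.0777, 0.1217]
contact_force: [-6.2, -6.8, 2.0]
opening: 0.0001
grip_force: 4.5
```

```bash
python3 -m jog '[[[-1,0.0007,0.0001,0,-0.005],[-1,0.0014,0.0002,0,-0.01],[-1,0.0014,0.0002,0,-0.01]]]'|grep -v rot
```

```text
time: 18.37
tool_pos: [0.6288, -0.077, 0.1217]
contact_force: [-7.0, -7.7, 1.2]
opening: 0.0007
grip_force: 4.8
```

```bash
python3 -m jog '[[[-1,0.0007,0.0001,0,-0.005],[-1,0.0014,0.0002,0,-0.01],[-1,0.0014,0.0002,0,-0.01]]]'|grep -v rot
```

```text
time: 18.62
tool_pos: [0.6298, -0.0763, 0.1217]
contact_force: [-6.0, -8.4, 1.3]
opening: 0.0003
grip_force: 5.1
```

Run:
```python
from h import *
new=cv2.resize(robot.read_camera("top")[195:265,225:309,::-1],(480,400),interpolation=2)
t6=cv2.imread("pics/t6.png")[:,:480];t7=cv2.imread("pics/t7.png")[:,:480];t8=cv2.resize(cv2.imread("pics/t8.png"),(480,400))
for n,i in(("t6",t6),("t7",t7),("t8",t8),("now",new)):
    g=cv2.GaussianBlur(cv2.cvtColor(i,6),(5,5),0).astype(float)
    print(n,[int(205+np.argmax(np.diff(g[205:255,x]))) for x in range(215,275,10)])
```

```text
t6 [226, 225, 221, 219, 218, 213]
t7 [235, 229, 225, 225, 220, 219]
t8 [235, 231, 228, 224, 220, 219]
now [236, 230, 229, 225, 220, 219]
```

The dog has not moved since t7 while the force rose from about 6 to 10 N, so it is on its stop. I'll let go.

```bash
python3 -m jog '[[[-1,-0.001,0,0,0],[-1,-0.002,0,0,0],[-1,-0.004,0,0,0],[-1,-0.006,0,0,0],[-1,-0.01,0,0,0]]]'|grep -v rot;python3 -m jog '[[[-1,-0.01,0,0,0],[-1,-0.025,0,0,0],[-1,-0.025,0,-0.02,0],[-1,-0.025,0,-0.05,0],[-1,-0.025,0,-0.08,0]]]'|grep -v rot;python3 -m jog '[[[-1,-0.02,0,0,0],[-1,-0.04,0,0,0],[-1,-0.04,0,0,0],[-1,-0.04,0,0,0]]]'|grep -v rot
python3 - <<'E'
from h import *
new=cv2.resize(robot.read_camera("top")[195:265,225:309,::-1],(480,400),interpolation=2)
g=cv2.GaussianBlur(cv2.cvtColor(new,6),(5,5),0).astype(float)
print([int(205+np.argmax(np.diff(g[205:255,x]))) for x in range(215,275,10)])
# lever: darkest blob in wrist view, in the ratchet's u,v axes
K,A,p=c=cam("wrist");im=robot.read_camera("wrist");cv2.imwrite("pics/w9.png",im[:,:,::-1])
E
```

```text
time: 19.08
tool_pos: [0.6235, -0.0816, 0.1216]
contact_force: [-2.6, -1.2, 0.3]
opening: 0.0008
grip_force: 1.5
time: 19.5
tool_pos: [0.6057, -0.0995, 0.202]
contact_force: [0.8, 0.4, -0.0]
opening: 0.0004
grip_force: 0.0
time: 19.83
tool_pos: [0.5781, -0.1286, 0.2021]
contact_force: [0.8, 0.2, 0.0]
opening: 0.0002
grip_force: 0.0
[235, 231, 230, 224, 220, 218]
```

```bash
python3 -c "
from cell import robot
print(robot.hand_in())"
```

```text
the job is handed in; nothing more can be done
None
```

I flipped the lever to the loosening side and swung the dog against its stop pin with the ratchet, at about 10 N, then backed the arm clear and handed the job in. After I let go, the top view showed the dog still on its stop; I did not re-check the lever, and the hand-in returned no verdict.

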